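Set out the colour bottles in their working order

ROBOT

A 7-joint arm with a two-finger parallel gripper is mounted at the origin on the work surface. World frame = base frame: x ahead of the robot, y to its left, z up, the work surface at z = 0. Lengths are in m, angles in rad, forces in N, time in s.
With the tool pointing down it reaches from about 0.4 to 0.85 m from the base axis. Payload 10.4 kg.
Tool frame: the origin (TCP) lies midway between the tips of the shut fingers; the grasp point (between the pads) lies 19 mm behind it (manip.tcp_to_grasp is the distance from the TCP to the grasp point, in m); z points along the fingers, y is the line along which they close (so a half turn about z gives the same grasp; the last joint's range is limited). The gripper opens to 85 mm and grips with 20 to 120 N. Pads are 22 mm wide; open, the fingers measure 114 mm over their backs; the gripper's body (76 mm by 85 mm) begins 54 mm behind the grasp point. The pads swing forward as they close: fully open they stand 13 mm farther back than shut.
Start: joints at [-1.271, 0.332, -0.065, 1.46, 0.022, 1.35, -0.088], TCP at [0.198, 0.593, 0.206] pointing down, gripper open.
Joint ranges: [-2.6, 2.6], [-0.5, 2.12], [-1.47, 1.34], [0.16, 2.42], [-1.27, 4.41], [0.06, 2.06], [-2.6, 2.6]. Speed limits (rad/s): [2.22, 2.22, 2.79, 2.79, 3.14, 3.14, 3.14].

INTERFACE

Orientations are given as a unit quaternion [x, y, z, w].
In Python, from workcell import manip gives the robot as it stands.
- The arm moves only by the shell command python3 -m jog 'ROWS' [FORCE]. ROWS is a JSON object of lists of equal length, an entry for each row: "offset": the shift along the world's x, y, z in m, a list of three; "yaw": the turn about the world's z in degrees; "jaw": the closure, from 0 (fully open) to 1 (shut). A call has 1 to 20 rows; each row shifts and turns the commanded pose from where the row before left it; what a row does not reach is not made up. A row lasts 1/12 s, in which the tool goes at most 41.7 mm and 7.16 degrees, less where a joint would pass 70% of its speed; a pose out of reach is approached as far as the arm can. A call is refused whole if a number of a shift passes 0.0417 or a number of a turn 7.16, either way. A call with a gripper value outside its range is refused whole. The fingers move at their own pace and stop on an object; FORCE is the grip in N (left out, the last holds). Time passes only in rows, so rows that do not move let the fingers close. It gives the time, the measured TCP pose, the force, the opening and the grip force at its end, in the units of the state.
- manip.get_obs(): the state, without advancing time (a new reading comes with each control period).
- manip.camera(name): name is "scene" or "side" or "wrist"; returns a dict with "frame" (420x560x3 uint8, red, green, blue), "camera_matrix" (3x3 intrinsics, pixels), "distortion" ([k1, k2, p1, p2, k3] as OpenCV has them; the pictures are not rectified), "eye" and "attitude" of the camera in the world; the wrist camera has in their place "hand_eye" (4x4, takes a point from camera to tool coordinates, whose origin is the TCP and whose axes are the flange's). Camera axes: x right, y up, looking along -z (the intrinsics and any distortion apply to the point x, -y, -z); pixel columns grow to the right and rows downward; lengths in m; the calibration is good to about 2 mm. A picture is of the moment at which its call begins: read the wrist's pose just before it. There is no depth.
- manip.hand_in(): hands the job in; it is judged then, once.
Trained networks look in a picture, given as the dict that the camera call returned (one of the last four; its "shot" number tells which), for a name from the list of things; names that differ only in an ending like _2 or _b are one class to them, and where a whole thing is asked for, a point or a joint stands for the part that bears it (a point fixed in the world has none). Each returns a list of dicts, best first, with "score" (0 to 1); they miss things now and then, are a little off and sometimes report something else, mostly with a low value. They report only what shows in the picture. A call takes as long as a camera call. They do not tell look-alikes from the thing itself.
- manip.masks_of(picture, name): "region" (420x560 bool, what is visible of it).
- manip.tip_of(picture, name): "at" ([x, y, z] in m, in world coordinates, good to about 4 mm: a listed point, or the origin of a listed thing).
The state is a dict: "clock": time; "joint_pos": joint angles; "joint_velocities": joint speeds; "tau": joint torques, N m; "position": TCP position; "ee_rot": TCP orientation; "ft_force": force on the tool from outside, world axes, zero at the start; "torque": the same for the moment, N m; "grip_width": opening from 0.0 (shut) to 1.0 (fully open); "grasp_force": force on a finger pad.
Only numpy, scipy, OpenCV 4.12 (cv2) and the standard library are available. Lean on these libraries where they do the work, as an engineer would, in place of code of your own. Each camera call takes 0.05 s, during which the arm holds its last target. There are 200 camera calls.

TASK

The four colour bottles in the divided pale wooden stock rack stand in the order in which they will be used. Move them all to the bench rack, the solid wooden strip with four round bores, one to a bore, standing upright on the bottom of the bore and in the same order along the row (the leftmost stays leftmost, and so on). Do not knock any bottle over and leave the cup, the steel block and the knife where they are.

Things in the scene. Friction and masses are not known exactly. Their poses are not given: they have to be found in the camera images.
- tall_bottle: Tall round bottle: body 36 mm diameter to 66 mm height, shoulder, cap 25 mm diameter on top, 94 mm high in all. Amber glass with a white paper label and a white cap, closed, about 110 g. Origin: centre of the underside, z up along its axis.
- squat_jar: Squat round jar: 46 mm diameter over its whole height, glass to 35 mm, wide cap of the same diameter above, 52 mm high in all. Amber glass with a white paper label and a white cap, closed, about 100 g. Origin: centre of the underside, z up along its axis.
- square_bottle: Square bottle: body 32 x 32 mm (sides along its x and y) to 56 mm height, cap 20 mm diameter, 74 mm high in all. Amber glass with a white paper label and a white cap, closed, about 80 g. Origin: centre of the underside, z up along its axis.
- nozzle_bottle: Round nozzle bottle: body 32 mm diameter to 52 mm height, then a white pointed cone cap (21 mm diameter narrowing to 5 mm), 94 mm high in all. Amber glass with a white paper label and a white cap, closed, about 70 g. Origin: centre of the underside, z up along its axis.
- stock_rack: Start: fixed open tray of pale wood, 92 (x) x 340 (y) x 22 (z) mm, walls and three dividers 6 mm thick, floor 6 mm above the table. Four compartments along its y axis, centres y = +123, +41, -41, -123 mm, a bottle in each, in any order. Origin: centre of the underside; x away from the robot, y to its left (turned up to 0.15 rad). On the left or right half of the bench.
- bench_rack: Goal: fixed solid strip of darker wood, 92 (x) x 340 (y) x 26 (z) mm, empty, with four round bores 62 mm wide, 14 mm deep (bottom 12 mm above the table) along its y axis, centres x = 0, y = +123, +41, -41, -123 mm. Origin: centre of the underside; x away from the robot, y to its left (turned up to 0.15 rad). On the other half of the bench from the stock rack.
- rinsing_cup: Bystander: blue-green cup, 52 mm across the rim, 45 mm high, beyond the racks. Origin: centre of the underside.
- bench_block: Bystander: square steel bench block on rubber feet, 65 x 65 mm, 24 mm high, beyond the racks. Origin: centre of the underside.
- craft_knife: Bystander: craft knife 150 mm long, flat metal handle 12 mm wide and 9 mm high with a thin blade, lying beyond the racks, roughly across the bench. Origin: at its middle on the underside, its own x along the knife, blade to +x.
Things that resemble listed ones, but are neither listed nor needed, are in the scene too. Leave any pink look-alike of the squat_jar alone. What is shaped like the nozzle_bottle but blue is not meant.

How it is judged:
At the end, for the whole second after the job is handed in: Each bottle stands upright (within 0.12 rad), at rest, on the bottom of a bore of the bench rack, in the same order along the row as at the start: each has travelled the distance between the racks, 367 to 483 mm; any other order takes one bottle beyond that and another short of it (y of tall_bottle in the frame of bench_rack between -0.145 and 0.145 m and x of tall_bottle in the frame of bench_rack between -0.02 and 0.02 m and z of tall_bottle in the frame of bench_rack between 0.006 and 0.016 m and angle between each of tall_bottle, squat_jar, square_bottle, nozzle_bottle's own z axis and vertical below 0.12 rad and linear speed of each of tall_bottle, squat_jar, square_bottle, nozzle_bottle below 0.02 m/s and angular speed of each of tall_bottle, squat_jar, square_bottle, nozzle_bottle below 0.2 rad/s and y of squat_jar in the frame of bench_rack between -0.145 and 0.145 m and x of squat_jar in the frame of bench_rack between -0.02 and 0.02 m and z of squat_jar in the frame of bench_rack between 0.006 and 0.016 m and y of square_bottle in the frame of bench_rack between -0.145 and 0.145 m and x of square_bottle in the frame of bench_rack between -0.02 and 0.02 m and z of square_bottle in the frame of bench_rack between 0.006 and 0.016 m and y of nozzle_bottle in the frame of bench_rack between -0.145 and 0.145 m and x of nozzle_bottle in the frame of bench_rack between -0.02 and 0.02 m and z of nozzle_bottle in the frame of bench_rack between 0.006 and 0.016 m and distance of tall_bottle from where it was at the start of the episode between 0.367 and 0.483 m and distance of squat_jar from where it was at the start of the episode between 0.367 and 0.483 m and distance of square_bottle from where it was at the start of the episode between 0.367 and 0.483 m and distance of nozzle_bottle from where it was at the start of the episode between 0.367 and 0.483 m); the robot touches nothing.
It fails at once if a bottle is knocked over (leans more than 0.7 rad) (angle between any of tall_bottle, squat_jar, square_bottle, nozzle_bottle's own z axis and vertical above 0.7 rad).
It fails at once if a bystander (cup, steel block or knife) is moved more than 20 mm (distance of any of rinsing_cup, bench_block, craft_knife from where it was at the start of the episode above 0.02 m).
It also fails if it takes over 112 s, if anything falls off the work surface, if the arm or the gripper's body presses on something with over 40 N, if the wrist force passes 120 N, or if a joint passes its speed limit or range.

## Working session

There is one attempt and no reset: what is moved stays moved. The work goes in short steps, Python scripts to look and compute and a shell command to move; the robot and the scene stay as the last step left them, time stands still between calls to the robot, and variables do not carry over. Pictures are saved under pics/ and viewed, at most 14 in all, crops included, and the job is handed in when it is done.

```bash
mkdir -p pics
python3 - <<'E'
from workcell import manip
import cv2,numpy as np
o=manip.get_obs();print(o['clock'],o['position'],o['ee_rot'],o['grip_width'])
ims=[]
for c in ("scene","side"):
    p=manip.camera(c);cv2.imwrite(f'pics/{c}0.png',p['frame'][:,:,::-1])
    print(c,p['eye'],p['attitude'],p['distortion'])
    for n in "tall_bottle squat_jar square_bottle nozzle_bottle stock_rack bench_rack rinsing_cup bench_block craft_knife".split():
        print(n,[(np.round(d['at'],3).tolist(),round(d['score'],2)) for d in manip.tip_of(p,n)][:4], [(round(d['score'],2),[int(v) for v in np.argwhere(d['region']).mean(0)[::-1]]) for d in manip.masks_of(p,n)][:3])
E
```

```text
0.0 [0.19813865 0.59231174 0.2051983 ] [ 1.60686142e-01  9.87005281e-01 -7.28821583e-04 -8.49692065e-05] 1.002369760457641
scene [0.83406883 0.41591315 0.74575093] [0.08344374 0.28255882 0.92087765 0.25530766] [-0.1056008  0.         0.         0.         0.       ]
tall_bottle [([0.537, 0.343, 0.007], 0.64), ([0.534, 0.259, 0.002], 0.41)] [(0.69, [401, 329])]
squat_jar [([0.535, 0.178, 0.004], 0.89), ([0.424, 0.168, -0.0], 0.85)] [(0.95, [385, 232]), (0.8, [340, 258])]
square_bottle [([0.53, 0.089, 0.01], 0.81)] [(0.75, [320, 222])]
nozzle_bottle [([0.536, 0.258, 0.004], 0.79), ([0.414, 0.275, 0.006], 0.66), ([0.742, 0.231, 0.0], 0.43)] [(0.87, [424, 268]), (0.58, [370, 291])]
stock_rack [([0.531, 0.222, -0.0], 0.58), ([0.741, 0.232, -0.0], 0.29)] [(0.69, [359, 289])]
bench_rack [([0.534, -0.219, -0.002], 0.85)] [(0.74, [248, 140])]
rinsing_cup [([0.741, 0.234, -0.001], 0.66)] [(0.67, [265, 337])]
bench_block [([0.739, -0.222, 0.002], 0.93)] [(0.57, [165, 166])]
craft_knife [([0.718, 0.018, 0.002], 0.94)] [(0.58, [222, 248])]
side [ 0.56263632 -0.85755035  0.71220584] [ 0.43547979 -
[... 224 characters left out ...]
.17, -0.003], 0.72), ([0.542, 0.172, 0.009], 0.54)] [(0.78, [204, 180]), (0.62, [245, 175])]
square_bottle [([0.528, 0.089, 0.009], 0.76), ([0.742, 0.234, -0.002], 0.35)] [(0.86, [240, 192]), (0.61, [243, 139]), (0.31, [311, 168])]
nozzle_bottle [([0.537, 0.259, 0.0], 0.57), ([0.414, 0.278, 0.001], 0.47), ([0.53, -0.219, 0.001], 0.33)] [(0.76, [242, 157]), (0.74, [204, 158]), (0.72, [311, 223])]
stock_rack [([0.531, 0.216, -0.0], 0.77)] []
bench_rack [([0.532, -0.22, 0.002], 0.61)] [(0.85, [238, 294])]
rinsing_cup [([0.744, 0.23, -0.0], 0.5)] [(0.49, [310, 168])]
bench_block [([0.735, -0.221, -0.003], 0.61)] [(0.92, [333, 283])]
craft_knife [([0.72, 0.019, 0.001], 0.69)] [(0.73, [311, 222])]
```

View pics/scene0.png

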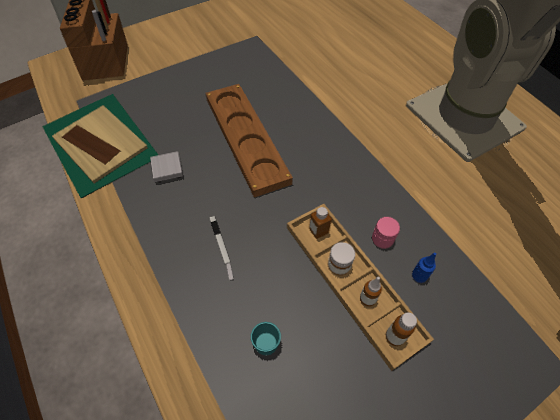

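View pics/side0.png

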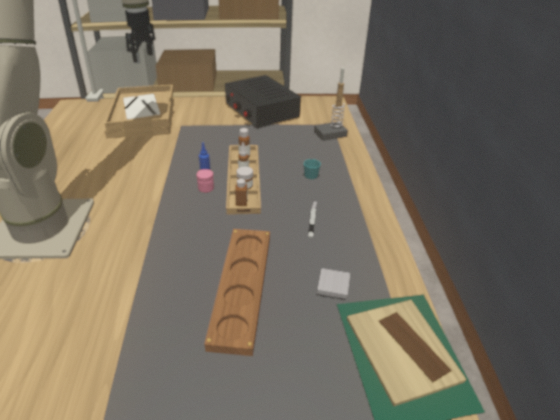

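The scene image shows the stock rack at (360,285). Its bottles from left to right are tall (402,328), nozzle (371,291), squat (342,258) and square (320,222). The pink jar (387,232) and blue nozzle (425,267) are decoys. The empty bench rack is at (248,140). The side view agrees.

```bash
cat > h.py <<'E'
from workcell import manip
import cv2,numpy as np
from scipy.spatial.transform import Rotation as Rn
from scipy.optimize import minimize
def cam(name):
    o=manip.get_obs(); p=manip.camera(name)
    if name=='wrist':
        T=np.eye(4);T[:3,:3]=Rn.from_quat(o['ee_rot']).as_matrix();T[:3,3]=o['position'];T=T@np.array(p['hand_eye'])
        p['R'],p['t']=T[:3,:3],T[:3,3]
    else: p['R'],p['t']=Rn.from_quat(p['attitude']).as_matrix(),np.array(p['eye'])
    return p
def proj(p,P):
    c=(np.asarray(P,float)-p['t'])@p['R']*[1,-1,-1]
    return cv2.projectPoints(c,np.zeros(3),np.zeros(3),np.array(p['camera_matrix']),np.array(p['distortion']))[0][:,0]
def ray(p,uv,z):
    u=cv2.undistortPoints(np.array([[uv]],float),np.array(p['camera_matrix']),np.array(p['distortion']))[0,0]
    d=p['R']@np.array([u[0],-u[1],-1]);return p['t']+d*(z-p['t'][2])/d[2]
def pts(shape,q):
    x,y,a=q;c,s=np.cos(a),np.sin(a);S=np.array(shape)
    return np.c_[x+c*S[:,0]-s*S[:,1],y+s*S[:,0]+c*S[:,1],S[:,2]]
def box(a,b,z0,z1): return [(i*a/2,j*b/2,z) for i in(-1,1) for j in(-1,1) for z in(z0,z1)]
def hullmask(p,P):
    m=np.zeros((420*4,560*4),np.uint8)
    h=cv2.convexHull(((proj(p,P)+.5)*4).astype(np.float32)).astype(np.int32)
    cv2.fillConvexPoly(m,h,1);return cv2.resize(m.astype(np.float32),(560,420),interpolation=cv2.INTER_AREA)
def fit(views,shape,q0,step):
    def f(q):
        e=0
        for p,m in views:
            h=hullmask(p,pts(shape,q)); e+=np.abs(h-m).sum()/m.sum()
        return e
    S=np.array([q0]+[np.add(q0,np.eye(3)[i]*step[i]) for i in range(3)])
    r=minimize(f,q0,method='Nelder-Mead',options=dict(initial_simplex=S,xatol=1e-4,fatol=1e-4));return r.x,r.fun
E
python3 - <<'E'
from h import *
for n,q0,sh in (('bench_rack',(.533,-.22,0),box(.092,.34,0,.026)),('stock_rack',(.531,.219,0),box(.092,.34,0,.022))):
    V=[]
    for c in('scene','side'):
        p=cam(c);M=manip.masks_of(p,n)
        if M:
            m=M[0]['region'].astype(np.uint8)
            if n[0]=='s':
                k=cv2.findContours(m,0,1)[0];k=cv2.convexHull(np.vstack(k));cv2.fillConvexPoly(m,k,1)
            V.append((p,m.astype(np.float32)))
    for W in [V]+[[v] for v in V]: 
      for a in(-.1,.1): print(n,*fit(W,sh,(q0[0],q0[1],a),(.008,.008,.05)))
E
```

```text
bench_rack [ 0.5339998  -0.21886653 -0.13158861] 0.05267338454723358
bench_rack [ 0.53419386 -0.21902137 -0.13264357] 0.05412035435438156
bench_rack [ 0.5338053  -0.21964844 -0.13258811] 0.02468152903020382
bench_rack [ 0.53398071 -0.21962792 -0.13245351] 0.024846255779266357
bench_rack [ 0.53384145 -0.21803677 -0.1341616 ] 0.027974722906947136
bench_rack [ 0.53418215 -0.21781913 -0.13299089] 0.02830500341951847
stock_rack [0.53415717 0.21463197 0.0150189 ] 0.07606431841850281
stock_rack [0.53454397 0.21454352 0.0078524 ] 0.07373276352882385
stock_rack [0.53449237 0.21620756 0.01080927] 0.030487462878227234
stock_rack [0.53483682 0.21632806 0.00824164] 0.031145064160227776
stock_rack [0.53449869 0.21450025 0.00736095] 0.04079373553395271
stock_rack [0.53400957 0.21438853 0.00932125] 0.039983801543712616
```

```bash
python3 -m jog '{"offset":[[0.03,-0.03,0.01],[0.03,-0.03,0.01],[0.03,-0.03,0.01],[0.03,-0.03,0.01],[0.03,-0.03,0.01],[0.03,-0.03,0.01],[0.03,-0.03,0.01],[0.03,-0.03,0.01],[0.03,-0.03,0.01],[0.03,-0.03,0.01],[0.03,-0.04,0],[0,-0.03,0],[0,0,0],[0,0,0]],"yaw":[-7,-7,-7,-7,-7,-7,-7,-7,-7,-7,0,0,0,0],"jaw":[0,0,0,0,0,0,0,0,0,0,0,0,0,0]}' 30
python3 - <<'E'
from h import *
p=cam('wrist');cv2.imwrite('pics/w1.png',p['frame'][:,:,::-1]);print(p['t'],p['R'])
for n in "tall_bottle squat_jar square_bottle nozzle_bottle".split():
    print(n,[(np.round(d['at'],3).tolist(),round(d['score'],2)) for d in manip.tip_of(p,n)][:3])
E
```

```text
clock: 3.47
position: [0.5107, 0.2408, 0.3021]
ee_rot: [0.699, 0.715, 0.0, 0.0]
ft_force: [-1.4, 0.4, -0.3]
grip_width: 1.001
grasp_force: 0.0
[0.50999627 0.30684087 0.46976234] [[ 9.99730660e-01 -2.22416788e-02 -6.62689681e-03]
 [ 2.32010792e-02  9.64762297e-01  2.62098112e-01]
 [ 5.63878161e-04 -2.62181270e-01  9.65018478e-01]]
tall_bottle [([0.534, 0.344, 0.005], 0.83)]
squat_jar [([0.541, 0.177, 0.005], 0.72), ([0.426, 0.167, 0.001], 0.59)]
square_bottle [([0.531, 0.092, 0.009], 0.7)]
nozzle_bottle [([0.414, 0.272, 0.002], 0.62)]
```

View pics/w1.png

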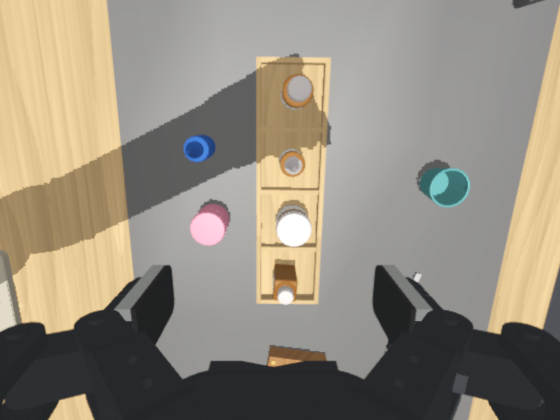

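The wrist view shows the tray with tall at (298,90), nozzle (292,162), squat (293,228) and square (286,285). All are upright and the decoys are outside the tray. I'll refine with silhouettes, mainly for the square bottle's yaw.

Run:
```python
from h import *
def cyl(r,z): return [(r*np.cos(a),r*np.sin(a),z) for a in np.linspace(0,6.28,25)]
z=.006
S=dict(tall_bottle=(cyl(.018,z)+cyl(.018,z+.066)+cyl(.0125,z+.094),(.536,.343)),nozzle_bottle=(cyl(.016,z)+cyl(.016,z+.052)+cyl(.0105,z+.053)+cyl(.0025,z+.094),(.536,.258)),
 squat_jar=(cyl(.023,z)+cyl(.023,z+.052),(.540,.176)),square_bottle=(box(.032,.032,z,z+.056)+cyl(.01,z+.074),(.53,.09)))
P={c:cam(c) for c in('scene','side','wrist')}
for n,(sh,q) in S.items():
    for c,p in P.items():
        for d in manip.masks_of(p,n)[:4]:
            m=d['region'].astype(np.float32);uv=np.argwhere(m).mean(0)[::-1]
            if np.linalg.norm(uv-proj(p,[(*q,.04)])[0])<12:
                for a in ((-.2,.2) if n[:3]=='squ' and n[3:5]=='ar' else (0,)): print(n,c,*fit([(p,m)],sh,(*q,a),(.005,.005,.15)))
                break
```

```text
tall_bottle scene [ 0.53685327  0.34428574 -0.04135828] 0.09718044847249985
tall_bottle side [ 0.53491486  0.3499781  -0.2313014 ] 0.4741847813129425
tall_bottle wrist [0.5364311  0.34344432 0.09460759] 0.06397970765829086
nozzle_bottle scene [0.53517725 0.25860001 0.09032276] 0.13701923191547394
nozzle_bottle side [0.5313624  0.27173365 0.02076493] 0.3388625681400299
nozzle_bottle wrist [0.53456823 0.25935394 0.11573953] 0.08070175349712372
squat_jar scene [0.54049831 0.17430667 0.05774967] 0.043183378875255585
squat_jar side [0.53937773 0.17944881 0.03500359] 0.5669052600860596
squat_jar wrist [0.53919759 0.17475665 0.06638865] 0.04004286974668503
square_bottle scene [ 0.52944962  0.08844605 -0.37640703] 0.17476364970207214
square_bottle scene [0.5307119  0.08945522 0.34105019] 0.19459033012390137
square_bottle side [ 0.5299868   0.08709455 -0.01789713] 0.13506712019443512
square_bottle side [ 0.53007214  0.08929945 -0.01850851] 0.13234061002731323
square_bottle wrist [0.53040354 0.08903178 0.00338812] 0.0873325914144516
square_bottle wrist [0.53071001 0.08882469 0.01565673] 0.08349609375
```

```bash
python3 -m jog '{"offset":[[0.009,0.034,-0.03],[0.009,0.034,-0.03],[0.008,0.035,-0.03],[0,0,-0.03],[0,0,-0.03],[0,0,-0.03],[0,0,-0.03],[0,0,-0.03],[0,0,-0.026],[0,0,0],[0,0,0]],"yaw":[0,0,0,0,0,0,0,0,0,0,0],"jaw":[0,0,0,0,0,0,0,0,0,0,0]}' 30
```

```text
clock: 5.38
position: [0.5328, 0.3346, 0.0442]
ee_rot: [0.698, 0.716, -0.001, -0.0]
ft_force: [0.7, 0.3, 0.6]
grip_width: 0.997
grasp_force: 0.0
```

```bash
python3 -m jog '{"offset":[[0.004,0.0095,-0.008],[0,0,0],[0,0,0]],"yaw":[0,0,0],"jaw":[0,0,0]}' 30
```

```text
clock: 5.63
position: [0.5381, 0.3455, 0.0387]
ee_rot: [0.698, 0.717, 0.001, 0.0]
ft_force: [0.2, 0.5, 0.2]
grip_width: 1.001
grasp_force: 0.0
```

```bash
python3 -m jog '{"offset":[[-0.001,-0.001,0],[0,0,0],[0,0,0],[0,0,0],[0,0,0],[0,0,0],[0,0,0],[0,0,0],[0,0,0],[0,0,0]],"yaw":[0,0,0,0,0,0,0,0,0,0],"jaw":[0.2,0.3,0.4,0.5,0.6,0.7,0.8,1,1,1]}' 30
```

```text
clock: 6.47
position: [0.5365, 0.3437, 0.0374]
ee_rot: [0.698, 0.716, 0.0, 0.0]
ft_force: [-2.8, -0.5, 6.1]
grip_width: 0.395
grasp_force: 29.7
```

```bash
python3 -m jog '{"offset":[[0,0,0.01],[0,0,0.03],[0,0,0.03],[0,0,0.03],[0,-0.01,0.02],[0.001,-0.02,0],[0.001,-0.03,0],[0.001,-0.03,0],[0.001,-0.03,0],[0.001,-0.03,0],[0.001,-0.03,0],[0.001,-0.03,0],[0.001,-0.03,0],[0.001,-0.03,0],[0.001,-0.03,0],[0.001,-0.03,0],[0.001,-0.03,0],[0.001,-0.03,0],[0.001,-0.02,0],[0,0,0]],"yaw":[0,0,0,0,0,0,0,0,0,0,0,0,0,0,0,0,0,0,0,0],"jaw":[1,1,1,1,1,1,1,1,1,1,1,1,1,1,1,1,1,1,1,1]}' 30
python3 -m jog '{"offset":[[0,-0.02,0],[0,-0.01,0],[0,0,0],[0,0,0]],"yaw":[0,0,0,0],"jaw":[1,1,1,1]}'
python3 - <<'E'
from h import *
p=cam('side');cv2.imwrite('pics/s2.png',cv2.resize(p['frame'][120:380,150:400,::-1],None,fx=2.2,fy=2.2))
E
```

```text
clock: 8.13
position: [0.5498, -0.0722, 0.1574]
ee_rot: [0.7, 0.714, -0.001, 0.001]
ft_force: [0.0, -0.5, -1.3]
grip_width: 0.403
grasp_force: 30.3
clock: 8.47
position: [0.5503, -0.0964, 0.1569]
ee_rot: [0.698, 0.716, 0.0, -0.0]
ft_force: [-0.6, 0.6, -1.2]
grip_width: 0.401
grasp_force: 30.3
```

View pics/s2.png

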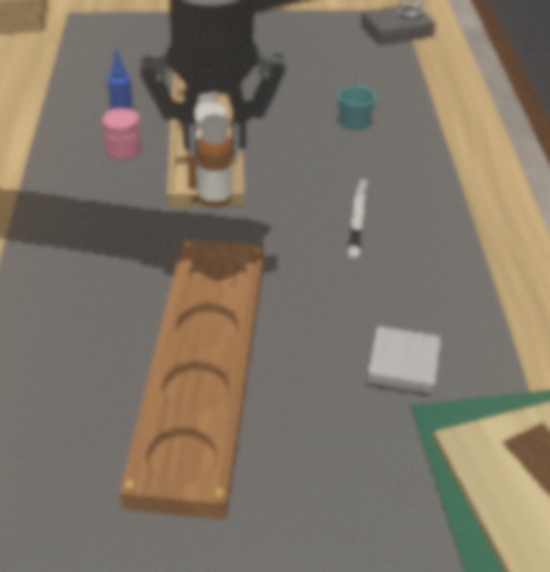

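The tall bottle hangs upright in the gripper (215,150 in the crop), just over the first bore.

```bash
python3 -m jog '{"offset":[[0,0,-0.02],[0,0,-0.03],[0,0,-0.03],[0,0,-0.02],[0,0,-0.008],[0,0,-0.004],[0,0,0],[0,0,0]],"yaw":[0,0,0,0,0,0,0,0],"jaw":[1,1,1,1,1,1,1,1]}'
```

```text
clock: 9.18
position: [0.5513, -0.0962, 0.046]
ee_rot: [0.698, 0.716, 0.001, 0.001]
ft_force: [-0.3, -0.0, -1.3]
grip_width: 0.397
grasp_force: 30.3
```

```bash
python3 -m jog '{"offset":[[0,0,-0.002],[0,0,0],[0,0,0],[0,0,0],[0,0,0],[0,0,0],[0,0,0],[0,0,0],[0,0,0.02],[0,0,0.03],[0,0,0.03],[0,0,0.03],[0,0,0.01],[0,0,0]],"yaw":[0,0,0,0,0,0,0,0,0,0,0,0,0,0],"jaw":[1,1,0.8,0.6,0.4,0.2,0,0,0,0,0,0,0,0]}'
python3 -m jog '{"offset":[[0,0.02,0],[-0.001,0.03,0],[-0.001,0.03,0],[-0.002,0.03,0],[-0.001,0.03,0],[-0.001,0.03,0],[-0.002,0.03,0],[-0.002,0.03,0],[-0.001,0.03,0],[-0.002,0.03,0],[-0.001,0.03,0],[-0.001,0.02,0],[-0.001,0.01,0],[0,0.005,0],[0,0,0],[0,0,0]],"yaw":[0,0,0,0,0,0,0,0,0,0,0,0,0,0,0,0],"jaw":[0,0,0,0,0,0,0,0,0,0,0,0,0,0,0,0]}'
python3 - <<'E'
from h import *
p=cam('side');cv2.imwrite('pics/s3.png',cv2.resize(p['frame'][120:380,150:400,::-1],None,fx=2.2,fy=2.2))
print(manip.tip_of(p,'tall_bottle'))
E
```

```text
clock: 10.35
position: [0.552, -0.0967, 0.1658]
ee_rot: [0.698, 0.716, 0.002, 0.002]
ft_force: [1.1, 0.7, -0.8]
grip_width: 1.003
grasp_force: 0.0
clock: 11.68
position: [0.5347, 0.2569, 0.1624]
ee_rot: [0.698, 0.716, -0.0, 0.0]
ft_force: [0.2, -0.5, 0.1]
grip_width: 0.998
grasp_force: 0.0
[{'at': [0.5531, -0.0939, 0.012], 'score': 0.89}]
```

View pics/s3.png

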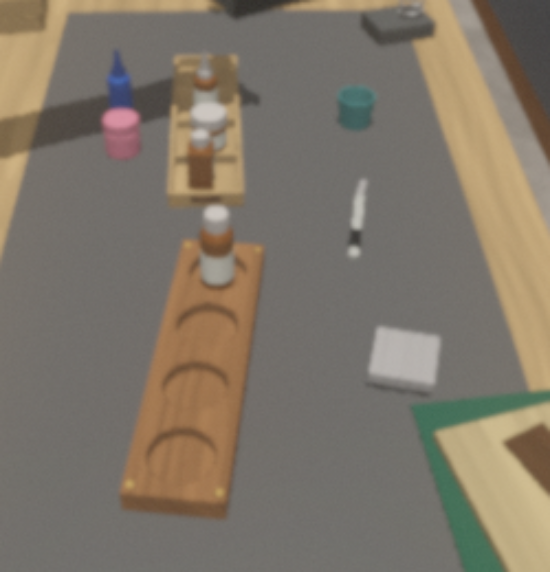

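The tall bottle stands in the first bore (218,250 in the crop), and the network puts its base at z=0.012. Next is the nozzle bottle.

```bash
python3 -m jog '{"offset":[[0,0.002,-0.02],[0,0,-0.03],[0,0,-0.03],[0,0,-0.03],[0,0,-0.014],[0,0,-0.005],[0,0,0],[0,0,0]],"yaw":[0,0,0,0,0,0,0,0],"jaw":[0,0,0,0,0,0,0,0]}'
```

```text
clock: 12.45
position: [0.5352, 0.2602, 0.0349]
ee_rot: [0.698, 0.716, 0.001, 0.0]
ft_force: [-0.4, -0.3, 0.1]
grip_width: 1.001
grasp_force: 0.0
```

```bash
python3 -m jog '{"offset":[[0,-0.001,-0.004],[0,0,0],[0,0,0],[0,0,0],[0,0,0],[0,0,0],[0,0,0],[0,0,0],[0,0,0],[0,0,0],[0,0,0]],"yaw":[0,0,0,0,0,0,0,0,0,0,0],"jaw":[0,0.2,0.3,0.4,0.5,0.6,0.7,0.8,1,1,1]}' 30
```

```text
clock: 13.37
position: [0.5345, 0.2598, 0.0302]
ee_rot: [0.698, 0.716, 0.0, -0.0]
ft_force: [-1.7, -0.3, 6.9]
grip_width: 0.339
grasp_force: 29.4
```

```bash
python3 -m jog '{"offset":[[0,0,0.01],[0,0,0.03],[0,0,0.03],[0,0,0.035],[0,-0.01,0.03],[0.001,-0.02,0.005],[0.001,-0.03,0],[0.001,-0.03,0],[0,-0.03,0],[0,-0.03,0],[0,-0.03,0],[0,-0.03,0],[0,-0.03,0],[0,-0.03,0],[0,-0.03,0],[0,-0.03,0],[0,-0.03,0],[0,-0.03,0],[0.001,-0.02,0],[0,-0.01,0]],"yaw":[0,0,0,0,0,0,0,0,0,0,0,0,0,0,0,0,0,0,0,0],"jaw":[1,1,1,1,1,1,1,1,1,1,1,1,1,1,1,1,1,1,1,1]}' 30
python3 -m jog '{"offset":[[0,-0.015,0],[0,-0.003,0],[0,0,0],[0,0,0]],"yaw":[0,0,0,0],"jaw":[1,1,1,1]}'
```

```text
clock: 15.03
position: [0.5377, -0.1639, 0.1704]
ee_rot: [0.699, 0.715, -0.0, 0.0]
ft_force: [-0.4, 0.9, -1.2]
grip_width: 0.334
grasp_force: 29.7
clock: 15.37
position: [0.5385, -0.1771, 0.1698]
ee_rot: [0.697, 0.717, 0.0, -0.0]
ft_force: [0.2, -0.1, -0.5]
grip_width: 0.337
grasp_force: 29.7
```

```bash
python3 -m jog '{"offset":[[0,-0.001,-0.02],[0,0,-0.03],[0,0,-0.03],[0,0,-0.03],[0,0,-0.015],[0,0,-0.007],[0,0,0],[0,0,0]],"yaw":[0,0,0,0,0,0,0,0],"jaw":[1,1,1,1,1,1,1,1]}'
```

```text
clock: 16.03
position: [0.539, -0.1783, 0.0382]
ee_rot: [0.697, 0.717, 0.0, 0.0]
ft_force: [0.7, 0.4, -0.3]
grip_width: 0.339
grasp_force: 33.6
```

Next, release, retreat and go to the squat jar at (.540,.1745), keeping the TCP high.

```bash
python3 -m jog '{"offset":[[0,0,-0.002],[0,0,0],[0,0,0],[0,0,0],[0,0,0],[0,0,0],[0,0,0],[0,0,0],[0,0,0.02],[0,0,0.03],[0,0,0.03],[0,0,0.03],[0,0,0.015],[0,0,0]],"yaw":[0,0,0,0,0,0,0,0,0,0,0,0,0,0],"jaw":[1,1,0.8,0.6,0.4,0.2,0,0,0,0,0,0,0,0]}'
python3 -m jog '{"offset":[[0,0.02,0],[0,0.03,0],[0,0.03,0],[0,0.03,0],[0,0.03,0],[0,0.03,0],[0,0.03,0],[0,0.03,0],[0,0.03,0],[0,0.03,0],[0,0.03,0],[0,0.02,0],[0.001,0.01,0],[0,0.003,0],[0,0,0],[0,0,0]],"yaw":[0,0,0,0,0,0,0,0,0,0,0,0,0,0,0,0],"jaw":[0,0,0,0,0,0,0,0,0,0,0,0,0,0,0,0]}'
python3 - <<'E'
from h import *
p=cam('side');cv2.imwrite('pics/s4.png',cv2.resize(p['frame'][120:380,150:400,::-1],None,fx=2.2,fy=2.2))
for n in('tall_bottle','nozzle_bottle','squat_jar'):print([(np.round(d['at'],3),round(d['score'],2)) for d in manip.tip_of(p,n)])
E
```

```text
clock: 17.2
position: [0.5403, -0.1801, 0.1647]
ee_rot: [0.698, 0.716, 0.002, 0.002]
ft_force: [-0.2, 0.4, -0.0]
grip_width: 1.003
grasp_force: 0.0
clock: 18.53
position: [0.5396, 0.1717, 0.1606]
ee_rot: [0.698, 0.716, -0.0, 0.0]
ft_force: [0.6, -0.2, 0.7]
grip_width: 1.004
grasp_force: 0.0
[(array([ 0.551, -0.096,  0.012]), 0.81), (array([ 0.536, -0.179,  0.011]), 0.38)]
[(array([ 0.536, -0.175,  0.013]), 0.62)]
[(array([ 0.428,  0.172, -0.002]), 0.8), (array([0.538, 0.175, 0.009]), 0.79)]
```

View pics/s4.png

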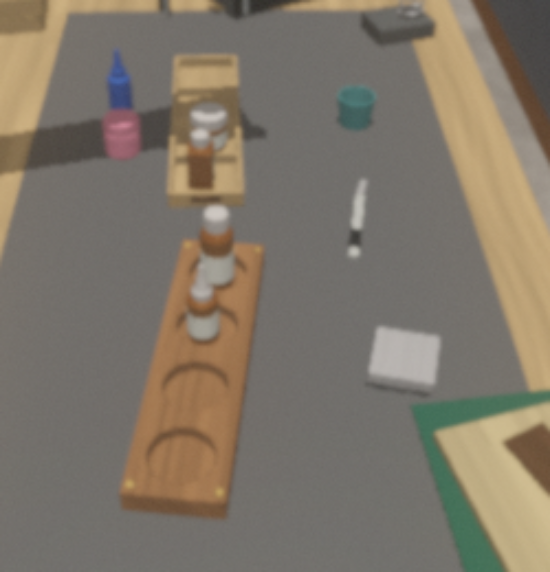

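The tall and nozzle bottles both stand in bores 1 and 2 (218,250 and 203,310). Next is the squat jar.

```bash
python3 -m jog '{"offset":[[0,0.003,-0.02],[0,0,-0.03],[0,0,-0.03],[0,0,-0.03],[0,0,-0.018],[0,0,-0.005],[0,0,0],[0,0,0]],"yaw":[0,0,0,0,0,0,0,0],"jaw":[0,0,0,0,0,0,0,0]}'
```

```text
clock: 19.4
position: [0.5401, 0.1765, 0.0289]
ee_rot: [0.698, 0.716, 0.001, 0.0]
ft_force: [0.7, 0.2, 0.1]
grip_width: 1.003
grasp_force: 0.0
```

```bash
python3 -m jog '{"offset":[[0,-0.001,-0.003],[0,0,0],[0,0,0],[0,0,0],[0,0,0],[0,0,0],[0,0,0],[0,0,0],[0,0,0],[0,0,0],[0,0,0]],"yaw":[0,0,0,0,0,0,0,0,0,0,0],"jaw":[0,0.15,0.2,0.3,0.35,0.4,0.5,0.6,0.8,1,1]}' 30
```

```text
clock: 20.32
position: [0.5395, 0.1757, 0.0253]
ee_rot: [0.698, 0.716, 0.0, -0.0]
ft_force: [-2.7, -1.3, 6.3]
grip_width: 0.516
grasp_force: 29.9
```

```bash
python3 -m jog '{"offset":[[0,0,0.01],[0,0,0.03],[0,0,0.035],[0,0,0.035],[0,-0.01,0.03],[-0.001,-0.02,0.005],[-0.001,-0.03,0],[-0.001,-0.03,0],[-0.001,-0.03,0],[-0.001,-0.03,0],[-0.001,-0.03,0],[-0.001,-0.03,0],[-0.001,-0.03,0],[-0.001,-0.03,0],[-0.001,-0.03,0],[-0.001,-0.03,0],[0,-0.03,0],[0,-0.03,0],[0,-0.02,0],[0,-0.01,0]],"yaw":[0,0,0,0,0,0,0,0,0,0,0,0,0,0,0,0,0,0,0,0],"jaw":[1,1,1,1,1,1,1,1,1,1,1,1,1,1,1,1,1,1,1,1]}' 30
python3 -m jog '{"offset":[[0,-0.013,0],[0,-0.003,0],[0,0,0],[0,0,0]],"yaw":[0,0,0,0],"jaw":[1,1,1,1]}'
```

```text
clock: 21.98
position: [0.5274, -0.2478, 0.1704]
ee_rot: [0.699, 0.715, -0.0, 0.0]
ft_force: [0.6, 0.7, -0.1]
grip_width: 0.51
grasp_force: 31.0
clock: 22.32
position: [0.5286, -0.2592, 0.1698]
ee_rot: [0.697, 0.717, 0.0, -0.0]
ft_force: [0.1, 1.2, -0.3]
grip_width: 0.514
grasp_force: 31.0
```

Release height is z≈.0313.

```bash
python3 -m jog '{"offset":[[0,-0.001,-0.02],[0,0,-0.03],[0,0,-0.03],[0,0,-0.03],[0,0,-0.018],[0,0,-0.008],[0,0,0],[0,0,0]],"yaw":[0,0,0,0,0,0,0,0],"jaw":[1,1,1,1,1,1,1,1]}'
```

```text
clock: 22.98
position: [0.529, -0.2608, 0.0345]
ee_rot: [0.697, 0.717, 0.0, 0.0]
ft_force: [-0.0, 0.8, -0.8]
grip_width: 0.515
grasp_force: 33.6
```

```bash
python3 -m jog '{"offset":[[0,0,-0.003],[0,0,0],[0,0,0],[0,0,0],[0,0,0],[0,0,0],[0,0,0],[0,0,0],[0,0,0.02],[0,0,0.03],[0,0,0.03],[0,0,0.035],[0,0,0.015],[0,0,0]],"yaw":[0,0,0,0,0,0,0,0,0,0,0,0,0,0],"jaw":[1,1,0.8,0.6,0.4,0.2,0,0,0,0,0,0,0,0]}'
python3 -m jog '{"offset":[[0,0.02,0],[0,0.03,0],[0,0.03,0],[0,0.03,0],[0,0.03,0],[0,0.03,0],[0,0.03,0],[0,0.03,0],[0,0.03,0],[0,0.03,0],[0,0.03,0],[0,0.02,0],[0.001,0.01,0],[0,0,0],[0,0,0],[0,0,0]],"yaw":[0,0,0,0,0,0,0,0,0,0,0,0,0,0,0,0],"jaw":[0,0,0,0,0,0,0,0,0,0,0,0,0,0,0,0]}'
python3 - <<'E'
from h import *
p=cam('side');cv2.imwrite('pics/s5.png',cv2.resize(p['frame'][120:380,150:400,::-1],None,fx=2.2,fy=2.2))
for n in('tall_bottle','nozzle_bottle','squat_jar','square_bottle'):print([(np.round(d['at'],3),round(d['score'],2)) for d in manip.tip_of(p,n)])
E
```

```text
clock: 24.15
position: [0.5302, -0.2626, 0.1651]
ee_rot: [0.698, 0.716, 0.002, 0.003]
ft_force: [-0.1, 0.5, -0.4]
grip_width: 1.001
grasp_force: 0.0
clock: 25.48
position: [0.5295, 0.0865, 0.1607]
ee_rot: [0.699, 0.716, -0.0, 0.0]
ft_force: [-0.5, -0.7, -0.3]
grip_width: 0.998
grasp_force: 0.0
[(array([ 0.551, -0.095,  0.013]), 0.69)]
[(array([ 0.534, -0.18 ,  0.011]), 0.91), (array([ 0.417,  0.282, -0.   ]), 0.45)]
[(array([ 0.429,  0.172, -0.004]), 0.88), (array([ 0.53 , -0.26 ,  0.014]), 0.84)]
[(array([0.531, 0.089, 0.008]), 0.81)]
```

View pics/s5.png

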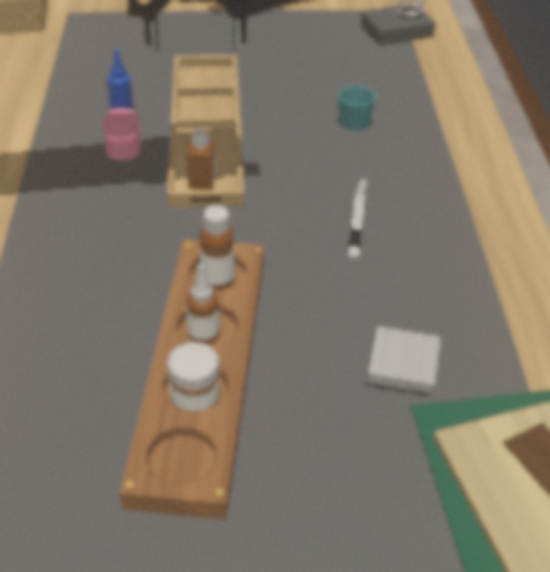

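Three bottles are in place (218,250; 203,310; 194,376). The square bottle at (201,160) is last.

```bash
python3 -m jog '{"offset":[[0,0.002,-0.02],[0,0,-0.03],[0,0,-0.03],[0,0,-0.03],[0,0,-0.018],[0,0,-0.005],[0,0,0],[0,0,0]],"yaw":[0,0,0,0,0,0,0,0],"jaw":[0,0,0,0,0,0,0,0]}'
```

```text
clock: 26.4
position: [0.5301, 0.0905, 0.0288]
ee_rot: [0.698, 0.716, 0.0, 0.0]
ft_force: [0.5, 0.3, -0.5]
grip_width: 0.999
grasp_force: 0.0
```

```bash
python3 -m jog '{"offset":[[0,-0.001,-0.002],[0,0,0],[0,0,0],[0,0,0],[0,0,0],[0,0,0],[0,0,0],[0,0,0],[0,0,0],[0,0,0],[0,0,0]],"yaw":[0,0,0,0,0,0,0,0,0,0,0],"jaw":[0,0.2,0.3,0.4,0.5,0.6,0.7,0.8,1,1,1]}' 30
```

```text
clock: 27.32
position: [0.5296, 0.0897, 0.0262]
ee_rot: [0.698, 0.716, 0.0, 0.0]
ft_force: [-0.8, -0.4, 6.0]
grip_width: 0.364
grasp_force: 28.8
```

```bash
python3 -m jog '{"offset":[[0,0,0.01],[0,0,0.03],[0,0,0.035],[0,0,0.035],[0,-0.01,0.03],[-0.001,-0.02,0.005],[-0.001,-0.03,0],[-0.001,-0.03,0],[-0.001,-0.03,0],[-0.001,-0.03,0],[-0.001,-0.03,0],[-0.001,-0.03,0],[-0.001,-0.03,0],[-0.001,-0.03,0],[-0.001,-0.03,0],[-0.001,-0.03,0],[-0.001,-0.03,0],[0,-0.03,0],[0,-0.02,0],[0,-0.01,0]],"yaw":[0,0,0,0,0,0,0,0,0,0,0,0,0,0,0,0,0,0,0,0],"jaw":[1,1,1,1,1,1,1,1,1,1,1,1,1,1,1,1,1,1,1,1]}' 30
python3 -m jog '{"offset":[[0,-0.009,0],[0,-0.002,0],[0,0,0],[0,0,0]],"yaw":[0,0,0,0],"jaw":[1,1,1,1]}'
```

```text
clock: 28.98
position: [0.516, -0.3336, 0.1711]
ee_rot: [0.699, 0.715, -0.001, 0.0]
ft_force: [0.2, 0.1, -1.0]
grip_width: 0.373
grasp_force: 29.4
clock: 29.32
position: [0.5179, -0.34, 0.1708]
ee_rot: [0.697, 0.717, 0.0, -0.0]
ft_force: [0.8, -0.0, -1.2]
grip_width: 0.366
grasp_force: 29.4
```

```bash
python3 -m jog '{"offset":[[0,-0.001,-0.02],[0,0,-0.03],[0,0,-0.03],[0,0,-0.03],[0,0,-0.018],[0,0,-0.008],[0,0,0],[0,0,0]],"yaw":[0,0,0,0,0,0,0,0],"jaw":[1,1,1,1,1,1,1,1]}'
```

```text
clock: 29.98
position: [0.5181, -0.3419, 0.0356]
ee_rot: [0.697, 0.717, 0.0, 0.0]
ft_force: [0.4, -0.0, -1.2]
grip_width: 0.367
grasp_force: 30.2
```

Release height is .0322, so about 3 mm lower before letting go and rising.

```bash
python3 -m jog '{"offset":[[0,0,-0.003],[0,0,0],[0,0,0],[0,0,0],[0,0,0],[0,0,0],[0,0,0],[0,0,0],[0,0,0.02],[0,0,0.03],[0,0,0.03],[0,0,0.035],[0,0,0.035],[0,0,0.03],[0,0,0.02],[0,0,0]],"yaw":[0,0,0,0,0,0,0,0,0,0,0,0,0,0,0,0],"jaw":[1,1,0.8,0.6,0.4,0.2,0,0,0,0,0,0,0,0,0,0]}'
python3 -m jog '{"offset":[[0,0.02,0],[0,0.03,0],[0,0.03,0],[0,0.03,0],[0,0.03,0],[0,0.03,0],[0,0.03,0],[0,0.03,0],[0,0.03,0],[0,0.03,0],[0,0.02,0],[0,0,0],[0,0,0],[0,0,0]],"yaw":[0,0,0,0,0,0,0,0,0,0,0,0,0,0],"jaw":[0,0,0,0,0,0,0,0,0,0,0,0,0,0]}'
python3 - <<'E'
from h import *
p=cam('side');cv2.imwrite('pics/s6.png',cv2.resize(p['frame'][120:380,150:400,::-1],None,fx=2.2,fy=2.2))
for n in('tall_bottle','nozzle_bottle','squat_jar','square_bottle'):print([(np.round(d['at'],3),round(d['score'],2)) for d in manip.tip_of(p,n)])
E
```

```text
clock: 31.32
position: [0.5188, -0.3438, 0.2368]
ee_rot: [0.698, 0.716, 0.001, 0.003]
ft_force: [0.6, -0.4, -0.3]
grip_width: 0.999
grasp_force: 0.0
clock: 32.48
position: [0.5172, -0.0333, 0.2316]
ee_rot: [0.698, 0.716, -0.0, 0.0]
ft_force: [-0.5, -0.2, 0.2]
grip_width: 1.001
grasp_force: 0.0
[(array([ 0.55 , -0.095,  0.014]), 0.6)]
[(array([0.416, 0.278, 0.002]), 0.65), (array([ 0.537, -0.18 ,  0.012]), 0.58)]
[(array([ 0.527, -0.26 ,  0.016]), 0.63), (array([ 0.428,  0.177, -0.002]), 0.61)]
[(array([ 0.518, -0.342,  0.015]), 0.68)]
```

View pics/s6.png

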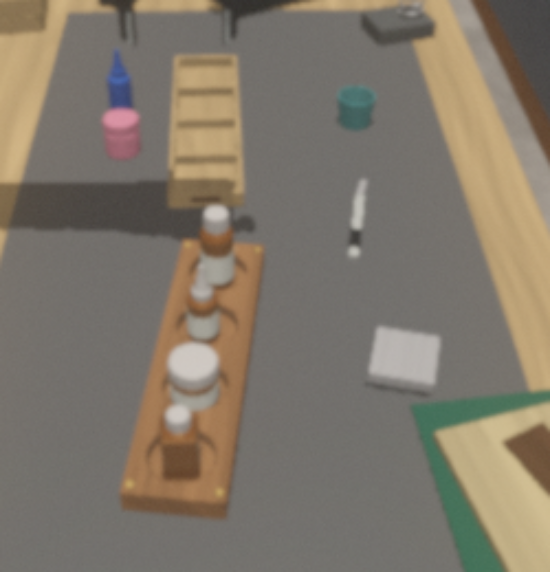

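All four bottles stand upright in the bores in the original order (218,250; 203,310; 194,376; 181,440). The cup, block and knife have not moved.

```bash
python3 -c "
from workcell import manip
print(manip.hand_in())"
```

```text
the job is handed in; nothing more can be done
None
```

I moved all four bottles to the bench rack, where the last picture shows them upright in the bores in their original order (tall, nozzle, squat, square) and the cup, block and knife unmoved; I handed the job in at about 32 s, but no verdict came back.

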